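# Close the topping well's sticky cover and latch it

### The job

Slide the metal cover of the topping well shut until it is fully home and square against the far wall, by pushing its two upright tabs in turn with shut fingers, a little at one end and then at the other: it sticks and jams in its track if one end gets ahead, so feel for that, never push it with more than 25 N and never pinch the tabs. Once it is home keep pressing on a tab with 8 to 20 N for about a second so that it seats, then swing the catch on the left all the way round behind the left tab, let go, and leave the other things on the table and on the well alone.

Things in the scene. Friction and masses are not known exactly. Their poses are not given: they have to be found in the camera images.
- well: steel countertop topping well, fixed, turned differently each time: 340 mm deep (its x, away from the robot, the way the cover shuts), 400 wide (its y, to the left), 110 high. Origin: centre of its underside. Flat deck on top; pans of biscuits show in the open part of its window. The rear of the cover is under the near deck, on which a jar and a ring stand
- well_deck (a point): point on the deck's plane, 110 mm above the well's origin. The deck's window spans x = -55 to +150, y = -139 to +139 mm of the well; the cover's tracks run under the deck's side strips. Fingertips 3 to 6 mm above the deck clear it and still meet the cover's tabs. Jar and ring stand at about x = -125 mm
- cover: flat dark grey metal sliding cover, 220 mm (x) by 276 mm (y), 0.55 to 0.95 kg, loose on rubbing shoes in the track. Origin: its centre, 90 mm above the table; its top face is 10 mm above that, 10 below the deck. Starts with its origin at x = -20 to -3 mm of the well, maybe askew; fully home, front edge on the far wall and square: x = +40 mm, y within 3 mm of 0 of the well
- tab_left (a point): left push tab of the cover: upright, polished, 8 mm thick (x), 30 wide (y), its top 22 mm above the deck. Point: middle of its near face (the face to push, away from the robot), 10 mm above the deck; at x = +30, y = +115 mm of the cover; when home at x = +70, y = +115 mm of the well. An end moves under about 3 to 8 N (steady) at its tab, turning about the other end
- tab_right (a point): right push tab, the same as the left, at x = +30, y = -115 mm of the cover; when home at x = +70, y = -115 mm of the well. The track's play lets the cover turn a little (0.01 to 0.03 rad either way, different each time) before it jams; once it is jammed askew, or home, the force climbs steeply; pushing the other tab frees it
- catch (a joint): turning catch on the deck's left strip: dark steel arm, 14 mm wide, up to 11 mm above the deck, pivot at x = +58, y = +185 mm of the well. Rad: 0 (to 0.2 at the start) = open, arm along the well's -x; grows counter-clockwise seen from above; 1.57 = stop, arm along -y, close behind the left tab of the shut cover (else it meets the tab). Stays where left; 1 to 2 N at its pin move it
- catch_pin (a point): the catch's upright pin, 12 mm thick, 70 mm from the pivot, reaching from 11 to 46 mm above the deck; this point is on its axis, 30 mm above the deck. Open: x = -12, y = +185 mm of the well; latched: x = +58, y = +115 mm of the well
- shaker: small amber jar standing on the near deck, 40 mm across, 60 mm high; origin: centre of its underside. Leave it alone
- cutter: steel cutter ring on the near deck, 60 mm across, 28 mm high; origin: centre of its underside. Leave it alone
- tub: clear tub of chocolate on the table, left of the well, 170 x 110 x 70 mm; origin: centre of its underside. Leave it alone
- bowl: steel bowl on the table, 130 mm across, 75 mm high; origin: centre of its underside. Leave it alone
- pastry_brush: pastry brush lying on the table, right of the well; leave it alone

How it is judged:
On the way, in this order (a step that is already met when the one before it is completed fails the run):
1. the cover is fully home at both ends and pressed there with 8 N or more for 0.4 s, the catch still open (x of each of tab_left, tab_right in the frame of well above 0.066 m and value of joint catch below 0.6 rad and contact force between the fingers and cover above 8 N), for 0.4 s.
2. the catch is swung fully round behind the left tab (value of joint catch above 1.4 rad), for 0.2 s.
At the end, for the whole second after the job is handed in: the cover is home: both tabs within 4 mm of their home position in the well's x (+70 mm), at rest, and the catch is turned to at least 1.4 rad of 1.57 (x of each of tab_left, tab_right in the frame of well above 0.066 m and value of joint catch above 1.4 rad and linear speed of cover below 0.01 m/s); the robot touches nothing.
It fails at once if the cover is pushed or gripped with more than 25 N (contact force between any of the fingers, the arm and cover above 25 N).
It fails at once if a bystander is moved by more than 25 mm (distance of any of shaker, cutter, tub, bowl, pastry_brush from where it was at the start of the episode above 0.025 m).
It also fails if it takes over 72 s, if anything falls off the work surface, if the arm or the gripper's body presses on something with over 40 N, if the wrist force passes 120 N, or if a joint passes its speed limit or range.

### The arm

A 6-joint arm with a two-finger parallel gripper is mounted at the origin on the work surface. World frame = base frame: x ahead of the robot, y to its left, z up, the work surface at z = 0. Lengths are in m, angles in rad, forces in N, time in s.
With the tool pointing down it reaches from about 0.325 to 1 m from the base axis. Payload 5.1 kg.
Tool frame: the origin (TCP) lies midway between the tips of the shut fingers; the grasp point (between the pads) lies 19 mm behind it; y points along the fingers, z is the direction in which the jaws open and shut, and the axes are right-handed (so a half turn about y gives the same grasp; the last joint's range is limited). The gripper opens to 85 mm and grips with 20 to 120 N. Pads are 22 mm wide; open, the fingers measure 114 mm over their backs; the gripper's body (76 mm by 85 mm) begins 54 mm behind the grasp point. The pads swing forward as they close: fully open they stand 13 mm farther back than shut.
Start: joints at [-1.189, 0.124, 1.65, -0, 1.367, -0.083], TCP at [0.291, -0.581, 0.2] pointing down, gripper open.
Joint ranges: [-2.61, 2.61], [-1.02, 2.33], [0.03, 2.71], [-1.35, 4.49], [0.32, 2.68], [-2.91, 2.91]. Speed limits (rad/s): [2.57, 2.57, 3.14, 3.14, 3.14, 3.14].

### API

Orientations are given as a 3x3 rotation matrix whose columns are the frame's x, y, z axes.
In Python, from cell import bot gives the robot as it stands. The module is installed in compiled form; this text tells all that it offers.
- The arm moves only by the tool jog_arm, never from a script. Its argument "rows" is a list of rows, each a list of 5 numbers: the shift along the tool's x, y, z in m, then the turn about the tool's y in rad, then the closure, from -1 (fully open) to 1 (shut). A call has 1 to 12 rows; each row shifts and turns the pose as measured when the row begins, along the tool's axes as they then stand; what a row does not reach is not made up. A row lasts 1/8 s, in which the tool goes at most 62.5 mm and 10.7 degrees, less where a joint would pass 70% of its speed; a pose out of reach is approached as far as the arm can. A call is refused whole if a number of a shift passes 0.0625 or a number of a turn 0.188, either way. A call with a gripper value outside its range is refused whole. The fingers move at their own pace and stop on an object; "force" is the grip in N (left out, the last holds). Time passes only in rows, so rows that do not move let the fingers close. It gives the time, the measured TCP pose, the force and the opening at its end, in the units of the state.
- bot.state(): the state, without advancing time (a new reading comes with each control period).
- bot.read_camera(name): name is "scene" or "top" or "wrist"; returns a dict with "pixels" (480x640x3 uint8, red, green, blue), "depth" (480x640 float32, m along the optical axis (not along the pixel's ray), 0 where there is no reading), "mtx" (3x3 intrinsics, pixels), "k1" (the pictures are not rectified: a ray, as slopes to the right and down, at radius r is drawn at 1 + k1 r^2 times it, then the intrinsics apply), "R" (3x3) and "t" (3): a world point X has camera coordinates R X + t; the wrist camera has in their place "mount" (4x4, takes a point from camera to tool coordinates, whose origin is the TCP and whose axes are the tool frame's). Camera axes: x right, y down, z forward; pixel columns grow to the right and rows downward; lengths in m; the calibration is good to about 2 mm. A picture is of the moment at which its call begins: read the wrist's pose just before it.
- bot.hand_in(): hands the job in, once; it reports no verdict.
The state is a dict: "t": time; "joints": joint angles; "qd": joint speeds; "effort": joint torques, N m; "position": TCP position; "eef_rot": TCP orientation; "ft_force": force on the tool from outside, world axes, zero at the start; "ft_torque": the same for the moment, N m; "gripper_width": finger opening in m.
Only numpy, scipy, OpenCV 4.12 (cv2) and the standard library are available. Lean on these libraries where they do the work, as an engineer would, in place of code of your own. Each camera call takes 0.05 s, during which the arm holds its last target. There are 200 camera calls.

## Working session

There is one attempt and no reset: what is moved stays moved. The work goes in short steps, Python scripts to look and compute and a tool call to move; the robot and the scene stay as the last step left them, time stands still between calls to the robot, and variables do not carry over. Pictures are saved under pics/ and viewed, about 8 in all and at most 12, crops included, and the job is handed in when it is done.

Besides the shell and the picture viewer there is one more tool, called after "Emit:" as name(argument=value, ...), one argument or row to a line, values as JSON. jog_arm: Moves the arm, as the interface text tells. Its arguments: {"type":"object","properties":{"rows":{"type":"array"},"force":{"type":"number"}},"required":["rows"]}

```bash
mkdir -p pics
cat > h.py <<'E'
import numpy as np, cv2
from cell import bot
np.set_printoptions(precision=4,suppress=True)
def ray(c,u,v):
    K=c['mtx']; d=np.array([(u-K[0,2])/K[0,0],(v-K[1,2])/K[1,1]]); s=d.copy()
    for _ in range(20): s=d/(1+c['k1']*(s@s))
    return np.array([s[0],s[1],1.])
def pt(c,u,v,z=None):
    r=ray(c,u,v); R,t=c['R'],c['t']; o=-R.T@t; d=R.T@r
    if z is None: return o+d*c['depth'][int(round(v)),int(round(u))]
    return o+d*(z-o[2])/d[2]
def st():
    s=bot.state(); print(s['t'],s['position'],s['ft_force'],s['gripper_width']); print(s['eef_rot']); return s
def cam(n):
    s=bot.state(); c=bot.read_camera(n)
    if n=='wrist':
        M=c['mount']; Rw=s['eef_rot']@M[:3,:3]; p=np.array(s['position'])+s['eef_rot']@M[:3,3]
        c['R']=Rw.T; c['t']=-Rw.T@p
    return c
E
python3 - <<'E'
from h import *
s=st()
for n in('scene','top'):
    c=cam(n); cv2.imwrite(f'pics/{n}0.png',c['pixels'][:,:,::-1]); np.savez(f'{n}0.npz',**c); print(n,-c['R'].T@c['t'],c['k1'])
E
```

```text
0.0 [ 0.2911 -0.5804  0.1991] [-1.0369  0.7945  0.5591] 0.08571218198427832
[[-0.8939 -0.0008  0.4483]
 [-0.4483  0.0019 -0.8939]
 [-0.0002 -1.     -0.0021]]
scene [1.4005 0.1214 0.8179] 0.002768496725601524
top [0.4341 0.0377 1.2504] -0.0055091694810865755
```

View pics/top0.png

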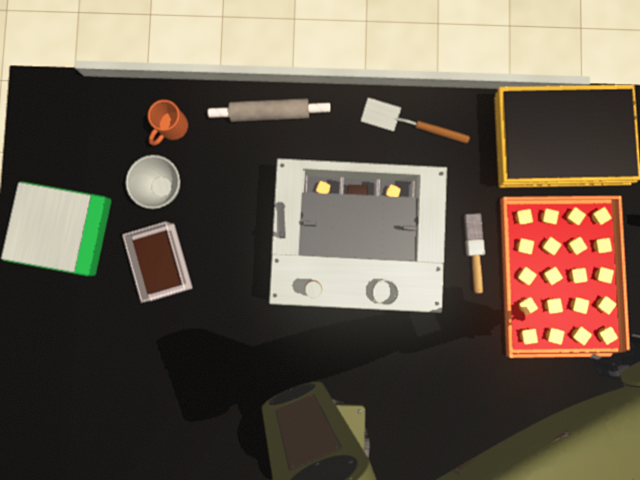

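View pics/scene0.png

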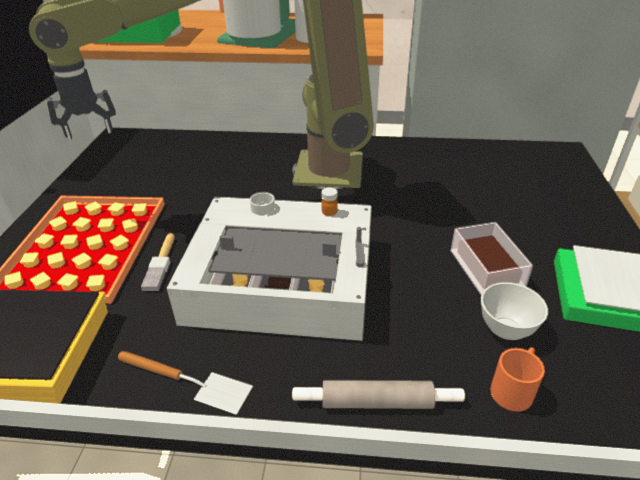

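The top view shows the well with corners near (277,160), (447,167), (443,311) and (271,304). The catch is at (279,220), the tabs near (308,224) and (405,228), and the jar and ring at (314,288) and (381,291). I'll enlarge both views.

Run:
```python
import cv2
a=cv2.imread('pics/top0.png')[150:320,260:460]; cv2.imwrite('pics/topc.png',cv2.resize(a,None,fx=3.5,fy=3.5,interpolation=cv2.INTER_CUBIC))
a=cv2.imread('pics/scene0.png')[185:345,170:380]; cv2.imwrite('pics/scenec.png',cv2.resize(a,None,fx=3.5,fy=3.5,interpolation=cv2.INTER_CUBIC))
```

```text
(no output)
```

View pics/topc.png

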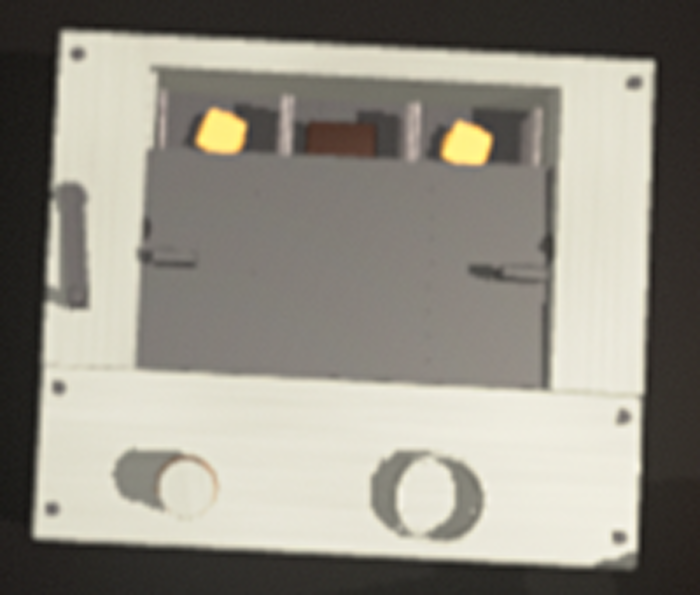

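View pics/scenec.png

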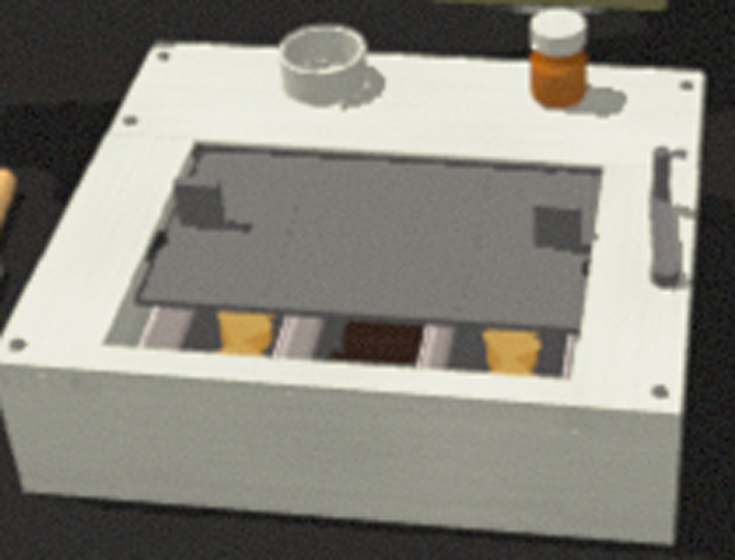

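The top crop puts the deck corners at (62,30), (656,60), (636,568) and (33,540). The tab tops are near (170,256) and (522,271), and the catch runs from (70,190) to (75,297). In the scene crop the same deck corners are at (680,411), (5,362), (160,43) and (705,72).

Run:
```python
from h import *
T=dict(np.load('top0.npz')); S=dict(np.load('scene0.npz'))
tp=lambda u,v:(260+u/3.5-.36,150+v/3.5-.36); sp=lambda u,v:(170+u/3.5-.36,185+v/3.5-.36)
def tri(a,b):
    A=[];B=[];
    for c,p in((T,a),(S,b)):
        r=c['R'].T@ray(c,*p); r/=np.linalg.norm(r); P=np.eye(3)-np.outer(r,r); A.append(P);B.append(P@(-c['R'].T@c['t']))
    return np.linalg.solve(sum(A),sum(B))
ct=[(62,30),(656,60),(636,568),(33,540)]; cs=[(680,411),(5,362),(160,43),(705,72)]
P=[]
for a,b in zip(ct,cs): P.append(tri(tp(*a),sp(*b))); print('corner',P[-1],pt(T,*tp(*a),.11))
P=np.array([pt(T,*tp(*a),.11) for a in ct]);print([np.linalg.norm(P[i]-P[i-1]) for i in range(4)])
M=np.array([[.17,.2],[.17,-.2],[-.17,-.2],[-.17,.2]]); c=P.mean(0)[:2]; 
H=M.T@(P[:,:2]-c); U,s,V=np.linalg.svd(H); R=(U@V).T
yaw=np.arctan2(R[1,0],R[0,0]); print('well',c,yaw)
w=lambda p:np.r_[R.T@(p[:2]-c),p[2]-.11]
print('resid',[w(p) for p in P])
# tab tops, cover front corners, catch
for n,q,z in[('tabLtop',(170,252),.132),('tabRtop',(522,267),.132),('coverFL',(150,150),.1),('coverFR',(550,168),.1),('coverrearL?',(137,368),.1),('pin',(75,297),.14),('pivot',(70,190),.12),('shaker',(187,487),.17),('cutter',(427,495),.138)]:
    print(n,w(pt(T,*tp(*q),z)), w(pt(T,*tp(*q))))
print('tabL tri',w(tri(tp(170,256),sp(558,207))),'tabR tri',w(tri(tp(524,271),sp(199,180))),'pin top tri',w(tri(tp(75,297),sp(662,152))))
```

```text
corner [0.6957 0.1281 0.1116] [0.6961 0.1274 0.11  ]
corner [ 0.6863 -0.2677  0.1106] [ 0.6881 -0.2742  0.11  ]
corner [ 0.3468 -0.2624  0.108 ] [ 0.3474 -0.2646  0.11  ]
corner [0.3539 0.1359 0.1075] [0.3542 0.1346 0.11  ]
[np.float64(0.34200459021821433), np.float64(0.4016765983671414), np.float64(0.34089108638410415), np.float64(0.3991918489654424)]
well [ 0.5215 -0.0692] -0.020990342141872176
resid [array([0.1705, 0.2002, 0.    ]), array([ 0.171 , -0.2014,  0.    ]), array([-0.1699, -0.199 ,  0.    ]), array([-0.1715,  0.2002,  0.    ])]
tabLtop [0.0218 0.1194 0.022 ] [0.0217 0.1194 0.0228]
tabRtop [ 0.0238 -0.1118  0.022 ] [ 0.0237 -0.1117  0.0224]
coverFL [ 0.0936  0.1369 -0.01  ] [ 0.0951  0.1372 -0.0198]
coverFR [ 0.0953 -0.1345 -0.01  ] [ 0.0954 -0.1346 -0.0106]
coverrearL? [-0.0543  0.1379 -0.01  ] [-0.0542  0.138  -0.0117]
pin [-0.0115  0.1794  0.03  ] [-0.0125  0.1784  0.0448]
pivot [0.0609 0.188  0.01  ] [0.0603 0.1877 0.0141]
shaker [-0.1294  0.1006  0.06  ] [-0.1293  0.1006  0.0631]
cutter [-0.1279 -0.0547  0.028 ] [-0.1289 -0.0589 -0.0008]
tabL tri [0.0194 0.1185 0.0204] tabR tri [ 0.0206 -0.1113  0.0251] pin top tri [-0.0125  0.1791  0.0438]
```

Emit:
jog_arm(
  rows=[
    [0,0,0,0.162,1],
    [0,0,0,0.162,1],
    [0,0,0,0.162,1],
    [-0.018,0,-0.0575,0,1],
    [-0.018,0,-0.0575,0,1],
    [-0.018,0,-0.0575,0,1],
    [-0.018,0,-0.0575,0,1],
    [-0.018,0,-0.0575,0,1],
    [-0.018,0,-0.0575,0,1],
    [-0.018,0,-0.0575,0,1],
    [-0.018,0,-0.0575,0,1],
  ],
  force=40,
)

```text
t: 1.48
position: [0.454, -0.1138, 0.1952]
eef_rot: [[-0.999, -0.004, -0.047], [0.047, 0.01, -0.999], [0.004, -1.0, -0.01]]
ft_force: [0.6, -0.8, 0.4]
gripper_width: 0.0002
```

Emit:
jog_arm(
  rows=[
    [-0.017,0,-0.055,-0.026,1],
    [-0.017,0,-0.055,0,1],
    [-0.015,0,-0.05,0,1],
    [0,0,0,0,1],
  ],
)

```text
t: 1.98
position: [0.5078, 0.0539, 0.1953]
eef_rot: [[-1.0, -0.005, -0.014], [0.014, 0.01, -1.0], [0.005, -1.0, -0.01]]
ft_force: [0.2, -1.0, 0.1]
gripper_width: -0.0002
```

```bash
cat >> h.py <<'E'
C=np.array([.5215,-.0692]); YAW=-.021
Rw=np.array([[np.cos(YAW),-np.sin(YAW)],[np.sin(YAW),np.cos(YAW)]])
def W(p): return np.r_[Rw.T@(np.array(p[:2])-C),p[2]-.11]
def rep(goal=None):
    s=bot.state(); w=W(s['position']); E=np.array(s['eef_rot']); f=np.array(s['ft_force']); fw=np.r_[Rw.T@f[:2],f[2]]
    print('t',s['t'],'tcp well mm',w*1e3,'f well',fw,'toolx ang err',np.arctan2(-E[1,0],-E[0,0])-YAW)
    if goal is not None:
        d=np.array(goal)/1e3-w; print('tool shift',E.T@np.r_[Rw@d[:2],d[2]])
E
python3 - <<'E'
from h import *
rep((-12,118,60))
c=cam('wrist'); np.savez('w1.npz',**c); cv2.imwrite('pics/w1.png',c['pixels'][:,:,::-1])
E
```

```text
t 1.975 tcp well mm [-16.2353 122.7532  85.3404] f well [ 0.1738 -1.0276  0.1473] toolx ang err 0.0071822275388111045
tool shift [-0.0043  0.0253  0.005 ]
```

View pics/w1.png

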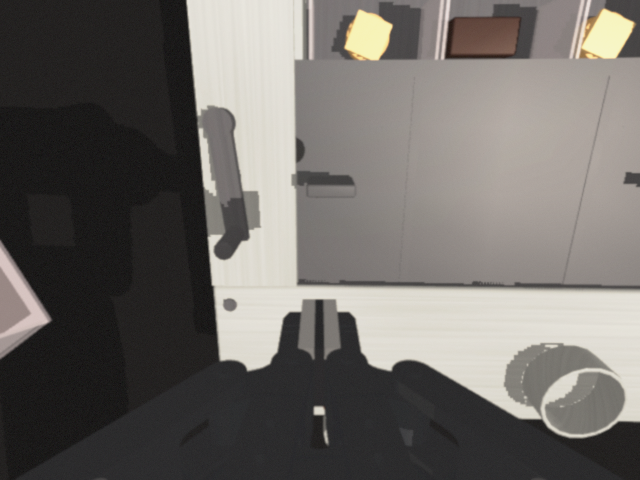

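The wrist view shows the left tab at columns 307–355, with its top edge at row ~185 and its near face down to row 196. The pin top is at (224,248) and the pivot at (220,120). The shut fingers sit clear at (319,310).

Run:
```python
from h import *
c=dict(np.load('w1.npz'))
for n,q,z in[('tab near lower',(331,196),.132),('tab mid',(331,186),.132),('tab far',(331,177),.132),('L',(307,190),.132),('R',(355,190),.132),('base',(331,177),.1),('pin',(224,248),.156),('pivot',(220,120),.12),('deckL',(188,20),.11),('rear seam',(297,287),.11)]:
    print(n,W(pt(c,*q,z))*1e3, W(pt(c,*q))*1e3)
print(W(-c['R'].T@c['t']))
```

```text
tab near lower [ 14.9208 116.9345  22.    ] [ 15.1861 116.9632  23.2599]
tab mid [ 21.0753 117.0419  22.    ] [ 21.3648 117.0769  23.5687]
tab far [ 26.5268 117.1372  22.    ] [ 22.3016 116.5625  -4.1669]
L [ 18.4882 131.6135  22.    ] [ 18.8598 131.5388  23.9007]
R [ 18.7582 102.4066  22.    ] [ 18.7717 102.4125  22.0695]
base [ 21.3597 116.4344 -10.    ] [ 22.3016 116.5625  -4.1669]
pin [-11.0088 178.506   46.    ] [-10.8565 178.3929  46.4271]
pivot [ 58.3336 184.6216  10.    ] [ 58.3957 184.0123  12.4284]
deckL [113.1807 201.4519  -0.    ] [ 133.6461  234.8407 -108.9925]
rear seam [-56.779  139.8697  -0.    ] [-57.4675 139.9691  -1.4642]
[0.0647 0.1223 0.2583]
```

Emit:
jog_arm(
  rows=[
    [-0.004,0.03,0.005,0.007,1],
    [0,0.03,0,0,1],
    [0,0.014,0,0,1],
    [0,0.006,0,0,1],
    [0,0,0,0,1],
  ],
)

```text
t: 2.65
position: [0.511, 0.0437, 0.1138]
eef_rot: [[-1.0, -0.004, -0.028], [0.028, 0.008, -1.0], [0.004, -1.0, -0.008]]
ft_force: [-0.7, -0.2, 0.3]
gripper_width: 0.0003
```

```bash
python3 -c "
from h import *
rep((-8,117,4.5))"
```

```text
t 2.65 tcp well mm [-12.9003 112.646    3.8399] f well [-0.7297 -0.2142  0.2865] toolx ang err -0.006979667146890828
tool shift [-0.0049 -0.0006 -0.0044]
```

Emit:
jog_arm(
  rows=[
    [-0.007,-0.001,-0.003,0,1],
    [-0.005,0,0,0,1],
    [-0.002,0,0,0,1],
    [-0.002,0,0,0,1],
  ],
)

```text
t: 3.15
position: [0.5304, 0.0463, 0.1182]
eef_rot: [[-1.0, 0.002, -0.028], [0.028, 0.008, -1.0], [-0.001, -1.0, -0.008]]
ft_force: [0.1, -0.2, -0.8]
gripper_width: 0.0001
```

Emit:
jog_arm(
  rows=[
    [-0.002,0,0,0,1],
    [-0.002,0,0,0,1],
  ],
)

```text
t: 3.4
position: [0.5347, 0.0463, 0.1182]
eef_rot: [[-1.0, 0.002, -0.028], [0.028, 0.008, -1.0], [-0.002, -1.0, -0.008]]
ft_force: [-0.1, 0.4, 0.7]
gripper_width: 0.0002
```

Emit:
jog_arm(
  rows=[
    [-0.002,0,0,0,1],
  ],
)

```text
t: 3.52
position: [0.5368, 0.0462, 0.1182]
eef_rot: [[-1.0, 0.002, -0.028], [0.028, 0.008, -1.0], [-0.001, -1.0, -0.008]]
ft_force: [0.1, 0.1, -0.3]
gripper_width: -0.0001
```

```bash
python3 -c "
from h import *
rep((6,117,4.5))"
```

```text
t 3.525 tcp well mm [ 12.8419 115.743    8.1668] f well [ 0.1406  0.1064 -0.2936] toolx ang err -0.006739578380228602
tool shift [ 0.0069  0.0037 -0.0012]
```

Run:
```python
from h import *
rep()
c=cam('wrist'); np.savez('w2.npz',**c); cv2.imwrite('pics/w2.png',c['pixels'][:,:,::-1])
```

```text
t 3.525 tcp well mm [ 12.8419 115.743    8.1668] f well [ 0.1406  0.1064 -0.2936] toolx ang err -0.006739578380228602
```

View pics/w2.png

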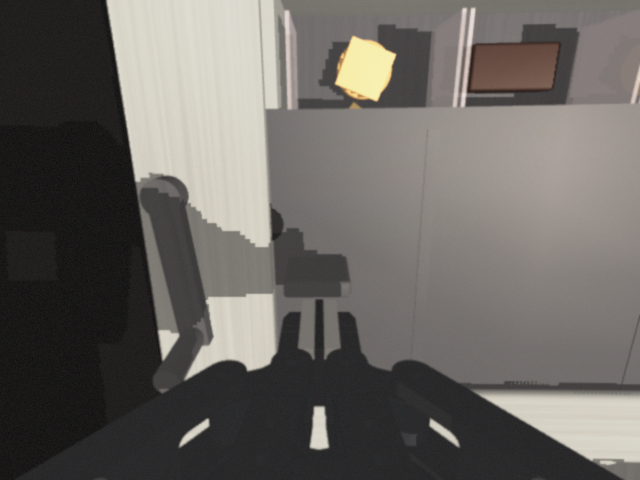

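The left tab's top face is at rows 255–281 and its near face at rows 281–296. The shut fingertips are right behind it, at row 298, so I'll compute the gap.

Run:
```python
from h import *
c=dict(np.load('w2.npz')); c1=dict(np.load('w1.npz'))
for n,q,z in[('near top',(317,281),.132),('far top',(317,255),.132),('near bot',(317,296),.1),('front edge',(350,109),.1)]: print(n,W(pt(c,*q,z))*1e3,W(pt(c,*q))*1e3)
print('before front',W(pt(c1,400,59,.1))*1e3)
print(c['mount'])
for q in[(310,300),(310,305),(310,315),(330,300)]: 
    p=pt(c,*q); print(q,W(p)*1e3,c['depth'][q[1],q[0]])
```

```text
near top [ 21.8487 117.1283  22.    ] [ 21.9586 117.1243  22.2481]
far top [ 34.1154 117.0316  22.    ] [ 22.4165 117.5226  -9.9339]
near bot [ -1.1282 117.7089 -10.    ] [ 15.4116 117.1562  23.8185]
front edge [ 94.1469 101.7078 -10.    ] [ 94.1472 101.7049 -10.0434]
before front [ 94.7214  74.9345 -10.    ]
[[-0.0003  0.9499  0.3127 -0.08  ]
 [-0.0001 -0.3127  0.9499 -0.1734]
 [ 1.      0.0002  0.0002 -0.0008]
 [ 0.      0.      0.      1.    ]]
(310, 300) [ 23.4876 119.5665  43.8222] 0.15253776
(310, 305) [ 23.3696 119.4515  47.7698] 0.14882213
(310, 315) [ 23.2589 119.2303  55.3103] 0.14168908
(330, 300) [ 23.3319 111.7814  43.549 ] 0.15277107
```

The wrist camera sits ahead of the fingers and looks back, so rows 281–296 are the tab's top face. That means the tab has not moved. The fingertip geometry doesn't add up, so I'll check it from the scene camera.

Run:
```python
from h import *
c=cam('scene'); np.savez('s2.npz',**c)
a=c['pixels'][130:290,220:400,::-1]; cv2.imwrite('pics/s2.png',cv2.resize(a,None,fx=3.7,fy=3.7,interpolation=cv2.INTER_CUBIC))
def proj(w):
    X=np.r_[Rw@np.array(w[:2])/1e3+C,w[2]/1e3+.11]; q=c['R']@X+c['t']; s=q[:2]/q[2]; s=s*(1+c['k1']*s@s); u=c['mtx'][:2,:2]@s+c['mtx'][:2,2]; return ((u-[220,130])+.36)*3.7
s=bot.state(); w=W(s['position'])*1e3
for n,d in [('tcp',(0,0,0)),('tip front',(11,0,0)),('36 up front',(11,0,36))]: print(n,proj(w+d))
```

```text
tcp [402.5505 431.4021]
tip front [400.6013 443.0597]
36 up front [400.321  394.8247]
```

View pics/s2.png

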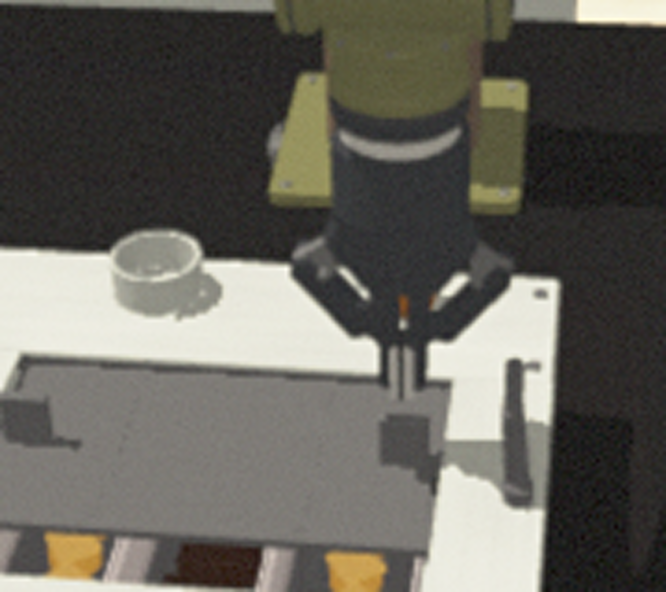

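Both cameras agree that the visible fingertips end about 35 mm above the reported TCP. In the scene crop the finger ends at row 400, above the tab top at row 415, with cover visible between them. That explains why I felt no contact. I'll back off, descend and check the tip height by depth.

Emit:
jog_arm(
  rows=[
    [0.014,0,0,0,1],
    [0.012,0,0,0,1],
    [0,0.012,0,0,1],
    [0,0.01,0,0,1],
    [0,0,0,0,1],
  ],
)

```text
t: 4.25
position: [0.5077, 0.0472, 0.0939]
eef_rot: [[-1.0, 0.0, -0.028], [0.028, 0.008, -1.0], [-0.0, -1.0, -0.008]]
ft_force: [-0.6, -0.1, 0.8]
gripper_width: 0.0002
```

```bash
cat >> h.py <<'E'
def tip():
    c=cam('wrist'); rep()
    for u in(308,313,326,331):
        r=[]
        for v in range(280,325):
            p=W(pt(c,u,v))*1e3
            if c['depth'][v,u]>0: r.append((v,*p))
        r=np.array(r); f=r[np.argsort(r[:,0])]
        k=np.where(np.abs(np.diff(f[:,3]))>4)[0]
        print(u,[ (f[i].round(1).tolist(),f[i+1].round(1).tolist()) for i in k])
E
python3 -c "
from h import *
tip()"
```

```text
t 4.3 tcp well mm [-15.8397 116.1213 -15.6245] f well [ 0.5345 -0.1627 -0.7739] toolx ang err -0.006780919666932627
308 [([298.0, -19.9, 122.0, -11.2], [299.0, -5.8, 120.8, 18.0])]
313 [([298.0, -19.6, 119.6, -10.5], [299.0, -5.6, 118.8, 18.4])]
326 [([298.0, -19.2, 113.5, -9.8], [299.0, -5.7, 113.7, 18.3])]
331 [([298.0, -19.5, 111.1, -10.3], [299.0, -5.9, 111.7, 18.0])]
```

Emit:
jog_arm(
  rows=[
    [0,0.007,0,0.003,1],
    [0,0.005,0,0,1],
    [0,0,0,0,1],
  ],
)

```text
t: 4.68
position: [0.5088, 0.0473, 0.0817]
eef_rot: [[-1.0, 0.002, -0.031], [0.031, 0.008, -0.999], [-0.001, -1.0, -0.008]]
ft_force: [0.3, -0.5, 0.5]
gripper_width: 0.0001
```

```bash
python3 -c "
from h import *
tip()"
```

```text
t 4.725 tcp well mm [-15.0538 116.1751 -28.0437] f well [0.1236 0.8186 0.1672] toolx ang err -0.010038165345477645
308 [([298.0, -12.1, 121.5, -9.7], [299.0, -4.7, 120.8, 6.2])]
313 [([298.0, -12.3, 119.3, -10.1], [299.0, -4.6, 118.8, 6.3])]
326 [([298.0, -12.8, 113.6, -11.1], [299.0, -4.1, 113.8, 7.4])]
331 [([298.0, -12.3, 111.4, -9.9], [299.0, -4.7, 111.8, 6.3])]
```

Emit:
jog_arm(
  rows=[
    [-0.008,0.001,0,-0.01,1],
    [-0.005,0,0,0,1],
    [-0.002,0,0,0,1],
  ],
)

```text
t: 5.1
position: [0.5256, 0.0469, 0.0816]
eef_rot: [[-1.0, 0.003, -0.02], [0.02, 0.008, -1.0], [-0.003, -1.0, -0.008]]
ft_force: [-1.0, 0.1, 0.1]
gripper_width: 0.0
```

Emit:
jog_arm(
  rows=[
    [-0.002,0,0,0,1],
  ],
)

```text
t: 5.22
position: [0.5278, 0.0468, 0.0817]
eef_rot: [[-1.0, 0.003, -0.02], [0.02, 0.008, -1.0], [-0.003, -1.0, -0.008]]
ft_force: [-3.5, -0.3, 0.8]
gripper_width: 0.0002
```

Emit:
jog_arm(
  rows=[
    [-0.002,0,0,0,1],
  ],
)

```text
t: 5.35
position: [0.5287, 0.0468, 0.0812]
eef_rot: [[-1.0, -0.0, -0.02], [0.02, 0.008, -1.0], [0.0, -1.0, -0.008]]
ft_force: [-3.9, 0.1, 1.6]
gripper_width: -0.0002
```

Emit:
jog_arm(
  rows=[
    [-0.002,0,0,0,1],
  ],
)

```text
t: 5.48
position: [0.5299, 0.0467, 0.0808]
eef_rot: [[-1.0, -0.002, -0.02], [0.02, 0.008, -1.0], [0.003, -1.0, -0.008]]
ft_force: [-4.4, -0.2, 0.8]
gripper_width: -0.0004
```

```bash
python3 -c "
from h import *
rep()"
```

```text
t 5.475 tcp well mm [  5.9158 116.0998 -29.1847] f well [-4.3831 -0.2828  0.7846] toolx ang err 0.0007974493503970746
```

Emit:
jog_arm(
  rows=[
    [-0.002,0,0,0,1],
    [-0.002,0,0,0,1],
  ],
)

```text
t: 5.72
position: [0.5331, 0.0467, 0.0803]
eef_rot: [[-1.0, -0.005, -0.02], [0.02, 0.008, -1.0], [0.005, -1.0, -0.008]]
ft_force: [-4.4, -0.3, 1.8]
gripper_width: 0.0002
```

Emit:
jog_arm(
  rows=[
    [-0.002,0,0,0,1],
    [-0.002,0,0,0,1],
  ],
)

```text
t: 5.98
position: [0.5357, 0.0464, 0.0797]
eef_rot: [[-1.0, -0.009, -0.02], [0.02, 0.008, -1.0], [0.009, -1.0, -0.007]]
ft_force: [-6.6, -0.6, 1.6]
gripper_width: -0.0001
```

Emit:
jog_arm(
  rows=[
    [-0.002,0,0,0,1],
  ],
)

```text
t: 6.1
position: [0.537, 0.0463, 0.0793]
eef_rot: [[-1.0, -0.011, -0.02], [0.02, 0.007, -1.0], [0.011, -1.0, -0.007]]
ft_force: [-6.4, -0.5, 1.9]
gripper_width: 0.0
```

```bash
python3 -c "
from h import *
rep()"
```

```text
t 6.1 tcp well mm [ 13.0349 115.7931 -30.7133] f well [-6.3986 -0.6145  1.9182] toolx ang err 0.0009046975018631859
```

Emit:
jog_arm(
  rows=[
    [0.014,-0.002,0,0,1],
    [0,-0.001,0.055,0,1],
    [0,0,0.055,0,1],
    [0,0,0.055,0,1],
    [0,0,0.05,0,1],
    [0,0,0,0,1],
  ],
)

```text
t: 6.85
position: [0.5231, -0.1742, 0.0858]
eef_rot: [[-1.0, 0.009, -0.016], [0.017, 0.003, -1.0], [-0.009, -1.0, -0.003]]
ft_force: [-0.2, -0.9, -1.5]
gripper_width: -0.0001
```

Run:
```python
from h import *
rep((2,-113,-29))
c=cam('wrist'); np.savez('w3.npz',**c); cv2.imwrite('pics/w3.png',c['pixels'][:,:,::-1])
```

```text
t 6.85 tcp well mm [   3.7836 -104.9411  -24.2031] f well [-0.1885 -0.8857 -1.5297] toolx ang err 0.0044857861902466226
tool shift [0.0019 0.0048 0.0081]
```

View pics/w3.png

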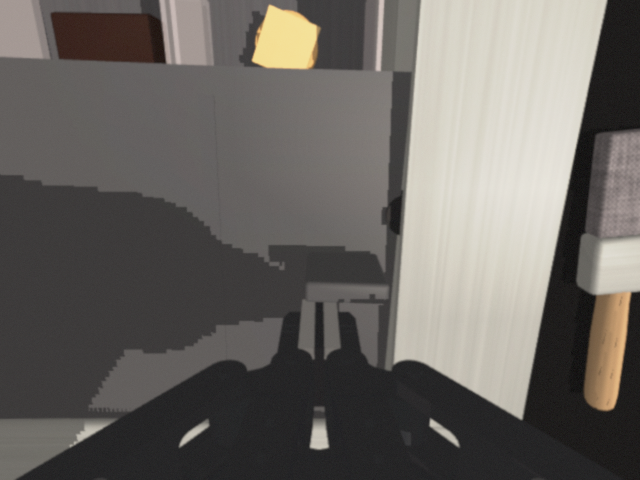

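The right tab's top face is at rows ~285–299, columns 308–388, just ahead and to the right of the tips. I'll measure it and the cover's angle.

Run:
```python
from h import *
c=dict(np.load('w3.npz'))
for q in[(350,299),(350,286)]: print(q,W(pt(c,*q,.132))*1e3,W(pt(c,*q))*1e3)
for q in [(308,290),(388,290)]: print(q,W(pt(c,*q,.132))*1e3)
# front edge of the cover: from depth jump across z
P=[]
for u in range(20,385,8):
    if 160<u<215 or 240<u<330: continue
    for v in range(100,45,-1):
        p=W(pt(c,u,v,.1))*1e3; d=W(pt(c,u,v))*1e3
        if c['depth'][v,u]>0 and d[2]<-16: P.append((p[1],p[0])); break
P=np.array(P); k=np.polyfit(P[:,0],P[:,1],1); print('front slope',k, 'x at L/R',np.polyval(k,[115,-115]), np.std(P[:,1]-np.polyval(k,P[:,0])))
```

```text
(350, 299) [  19.7704 -115.4517   22.    ] [  20.524  -115.3177   23.5429]
(350, 286) [  24.8516 -115.3065   22.    ] [  25.483  -115.186    23.4071]
(308, 290) [  23.2046 -100.3791   22.    ]
(388, 290) [  23.3938 -128.8734   22.    ]
front slope [  0.0236 101.7056] x at L/R [104.4149  98.9964] 0.12147525747667182
```

Emit:
jog_arm(
  rows=[
    [0.002,0.0045,0.009,0.004,1],
    [0,0,0,0,1],
    [-0.003,0,0,0,1],
    [-0.002,0,0,0,1],
  ],
)

```text
t: 7.4
position: [0.5263, -0.1789, 0.0809]
eef_rot: [[-1.0, 0.01, -0.015], [0.015, 0.004, -1.0], [-0.01, -1.0, -0.004]]
ft_force: [-0.3, -0.5, 0.8]
gripper_width: 0.0002
```

Emit:
jog_arm(
  rows=[
    [-0.002,0,0,0,1],
    [-0.002,0,0,0,1],
  ],
)

```text
t: 7.65
position: [0.5291, -0.1783, 0.0804]
eef_rot: [[-1.0, 0.005, -0.014], [0.014, 0.004, -1.0], [-0.005, -1.0, -0.005]]
ft_force: [-4.3, -0.4, 1.3]
gripper_width: -0.0001
```

Emit:
jog_arm(
  rows=[
    [-0.002,0,0,0,1],
    [-0.002,0,0,0,1],
  ],
)

```text
t: 7.9
position: [0.5322, -0.178, 0.0798]
eef_rot: [[-1.0, 0.002, -0.014], [0.014, 0.005, -1.0], [-0.002, -1.0, -0.005]]
ft_force: [-3.7, -0.4, 1.0]
gripper_width: -0.0002
```

Emit:
jog_arm(
  rows=[
    [-0.002,0,0,0,1],
    [-0.002,0,0,0,1],
  ],
)

```text
t: 8.15
position: [0.5361, -0.178, 0.0796]
eef_rot: [[-1.0, 0.002, -0.014], [0.014, 0.006, -1.0], [-0.001, -1.0, -0.006]]
ft_force: [-3.4, 0.2, 0.2]
gripper_width: 0.0003
```

```bash
python3 -c "
from h import *
rep()"
```

```text
t 8.15 tcp well mm [  16.8913 -108.4429  -30.3524] f well [-3.4131  0.1228  0.2041] toolx ang err 0.007278606436615308
```

Emit:
jog_arm(
  rows=[
    [-0.002,-0.0005,0,0,1],
    [-0.002,-0.0005,0,0,1],
  ],
)

```text
t: 8.4
position: [0.5404, -0.1779, 0.0802]
eef_rot: [[-1.0, 0.002, -0.014], [0.014, 0.006, -1.0], [-0.002, -1.0, -0.006]]
ft_force: [-3.1, -0.3, -1.1]
gripper_width: -0.0004
```

Emit:
jog_arm(
  rows=[
    [-0.002,-0.0003,0,0,1],
    [-0.002,0,0,0,1],
  ],
)

```text
t: 8.65
position: [0.5446, -0.1779, 0.0803]
eef_rot: [[-1.0, 0.001, -0.014], [0.014, 0.006, -1.0], [-0.001, -1.0, -0.006]]
ft_force: [-5.9, 0.9, 1.9]
gripper_width: 0.0004
```

```bash
python3 -c "
from h import *
rep((10,115,-28.5))"
```

```text
t 8.65 tcp well mm [  25.3724 -108.2259  -29.6845] f well [-5.9313  0.8078  1.8636] toolx ang err 0.007389290234945254
tool shift [ 0.0137  0.0002 -0.2233]
```

Emit:
jog_arm(
  rows=[
    [0.014,0,0,0.006,1],
    [0,0,-0.055,0,1],
    [0,0,-0.055,0,1],
    [0,0,-0.055,0,1],
    [0,0,-0.052,0,1],
    [0,0,0,0,1],
  ],
)

```text
t: 9.4
position: [0.539, 0.043, 0.0863]
eef_rot: [[-0.999, 0.02, -0.026], [0.026, 0.005, -1.0], [-0.02, -1.0, -0.006]]
ft_force: [-0.1, -0.3, -0.0]
gripper_width: -0.0001
```

```bash
cat >> h.py <<'E'
def edge(save=None):
    c=cam('wrist'); P=[]
    if save: cv2.imwrite(save,c['pixels'][:,:,::-1])
    z=c['depth']
    for u in range(10,635,5):
        for v in range(230,2,-1):
            if z[v,u]<=0: continue
            p=W(pt(c,u,v,.1))*1e3
            if abs(p[1])>132 or p[0]<70: continue
            d=W(pt(c,u,v))*1e3
            if d[2]<-16: P.append((p[1],p[0])); break
            if d[2]>-6: break
    P=np.array(P)
    for _ in range(4):
        k=np.polyfit(P[:,0],P[:,1],1); r=P[:,1]-np.polyval(k,P[:,0]); P=P[np.abs(r)<max(.4,1.5*r.std())]
    print('n',len(P),'face x at L/R',np.polyval(k,[115,-115])-80,'std',r.std())
E
python3 -c "
from h import *
rep((13,115,-28.5)); edge()"
```

```text
t 9.4 tcp well mm [ 15.1214 112.587  -23.7432] f well [-0.0975 -0.3232 -0.0114] toolx ang err -0.004721535391125586
tool shift [ 0.0022  0.0047 -0.0024]
n 73 face x at L/R [29.3023 36.4715] std 0.12697297427715243
```

Emit:
jog_arm(
  rows=[
    [0.001,0.0045,-0.002,-0.003,1],
    [-0.002,0,0,0,1],
    [-0.002,0,0,0,1],
    [-0.002,0,0,0,1],
  ],
)

```text
t: 9.95
position: [0.5435, 0.0401, 0.0814]
eef_rot: [[-0.999, 0.018, -0.029], [0.029, 0.004, -1.0], [-0.018, -1.0, -0.005]]
ft_force: [-3.8, -0.2, 0.5]
gripper_width: -0.0001
```

Emit:
jog_arm(
  rows=[
    [-0.002,-0.0003,0,0,1],
    [-0.002,0,0,0,1],
    [-0.002,0,0,0,1],
  ],
)

```text
t: 10.32
position: [0.5481, 0.0394, 0.0808]
eef_rot: [[-0.999, 0.013, -0.03], [0.03, 0.004, -1.0], [-0.013, -1.0, -0.005]]
ft_force: [-4.4, 0.7, 0.9]
gripper_width: -0.0002
```

Emit:
jog_arm(
  rows=[
    [-0.002,-0.0003,0,0,1],
    [-0.002,0,0,0,1],
    [-0.002,0,0,0,1],
  ],
)

```text
t: 10.7
position: [0.5543, 0.0391, 0.0808]
eef_rot: [[-0.999, 0.013, -0.03], [0.03, 0.004, -1.0], [-0.013, -1.0, -0.004]]
ft_force: [-3.7, -0.0, 0.4]
gripper_width: -0.0001
```

```bash
python3 -c "
from h import *
rep((24,-115,-28.5));edge()"
```

```text
t 10.7 tcp well mm [ 30.5289 108.9569 -29.2117] f well [-3.6508 -0.107   0.4299] toolx ang err -0.008821518540941115
tool shift [ 0.0045 -0.0017  0.224 ]
n 75 face x at L/R [41.0677 39.178 ] std 0.1311497027863384
```

Emit:
jog_arm(
  rows=[
    [-0.002,0,0,0,1],
    [-0.002,0,0,0,1],
    [-0.002,0,0,0,1],
  ],
)

```text
t: 11.12
position: [0.5601, 0.0388, 0.0806]
eef_rot: [[-0.999, 0.011, -0.03], [0.03, 0.004, -1.0], [-0.011, -1.0, -0.004]]
ft_force: [-5.3, -0.8, 1.7]
gripper_width: 0.0001
```

Emit:
jog_arm(
  rows=[
    [0.014,0.001,0,-0.008,1],
    [0,0,0.055,0,1],
    [0,0,0.055,0,1],
    [0,0,0.055,0,1],
    [0,0,0.052,0,1],
    [0,0,0,0,1],
  ],
)

```text
t: 11.88
position: [0.5461, -0.1832, 0.0831]
eef_rot: [[-0.999, 0.031, -0.017], [0.017, -0.0, -1.0], [-0.031, -1.0, -0.0]]
ft_force: [0.1, 0.3, 0.2]
gripper_width: -0.0001
```

```bash
python3 -c "
from h import *
rep((26,-115,-28.5));edge()"
```

```text
t 11.875 tcp well mm [  26.9977 -113.4421  -26.927 ] f well [0.1164 0.2679 0.1664] toolx ang err 0.004422208943335334
tool shift [0.0011 0.0015 0.0016]
n 73 face x at L/R [46.9176 41.7146] std 0.12233203188670577
```

Emit:
jog_arm(
  rows=[
    [-0.001,0.002,0.0015,0.004,1],
    [-0.002,0,0,0,1],
    [-0.002,0,0,0,1],
    [-0.002,0,0,0,1],
    [-0.002,0,0,0,1],
  ],
)

```text
t: 12.55
position: [0.5539, -0.1789, 0.0802]
eef_rot: [[-1.0, 0.026, -0.013], [0.014, 0.002, -1.0], [-0.026, -1.0, -0.002]]
ft_force: [-4.0, -0.4, 0.7]
gripper_width: -0.0002
```

Emit:
jog_arm(
  rows=[
    [-0.002,-0.0003,0,0,1],
    [-0.002,0,0,0,1],
    [-0.002,0,0,0,1],
  ],
)

```text
t: 12.92
position: [0.5593, -0.1785, 0.08]
eef_rot: [[-1.0, 0.024, -0.013], [0.013, 0.003, -1.0], [-0.024, -1.0, -0.003]]
ft_force: [-3.9, -0.4, 0.7]
gripper_width: -0.0002
```

Emit:
jog_arm(
  rows=[
    [-0.002,-0.0003,0,0,1],
    [-0.002,0,0,0,1],
  ],
)

```text
t: 13.18
position: [0.5635, -0.1784, 0.0801]
eef_rot: [[-1.0, 0.024, -0.013], [0.013, 0.003, -1.0], [-0.024, -1.0, -0.004]]
ft_force: [-5.0, 0.6, 0.9]
gripper_width: 0.0
```

```bash
python3 -c "
from h import *
rep((34,115,-28.5));edge()"
```

```text
t 13.175 tcp well mm [  44.2983 -108.2797  -29.8941] f well [-4.9725  0.5038  0.8571] toolx ang err 0.007524608163923979
tool shift [ 0.0086 -0.0008 -0.2234]
n 76 face x at L/R [50.0579 54.5115] std 0.13153619350644313
```

Emit:
jog_arm(
  rows=[
    [0.012,0,0,0.006,1],
    [0,0,-0.055,0,1],
    [0,0,-0.055,0,1],
    [0,0,-0.055,0,1],
    [0,0,-0.052,0,1],
    [0,0.003,0,0,1],
  ],
)

```text
t: 13.98
position: [0.5609, 0.0425, 0.082]
eef_rot: [[-0.999, 0.044, -0.025], [0.025, 0.002, -1.0], [-0.043, -0.999, -0.003]]
ft_force: [-0.0, -0.6, 0.8]
gripper_width: 0.0004
```

```bash
python3 -c "
from h import *
rep((36,115,-28.5));edge()"
```

```text
t 13.975 tcp well mm [ 37.0592 112.5417 -27.9792] f well [-0.0011 -0.5608  0.7816] toolx ang err -0.004406553894168538
tool shift [ 0.0011  0.0005 -0.0025]
n 73 face x at L/R [50.5076 54.6695] std 0.13005726583201702
```

Emit:
jog_arm(
  rows=[
    [-0.002,0.001,-0.002,-0.003,1],
    [-0.002,0,0,0,1],
    [-0.002,0,0,0,1],
    [-0.002,0,0,0,1],
  ],
)

```text
t: 14.52
position: [0.5674, 0.0396, 0.0799]
eef_rot: [[-0.999, 0.038, -0.029], [0.029, 0.001, -1.0], [-0.038, -0.999, -0.002]]
ft_force: [-3.1, 0.7, 1.5]
gripper_width: 0.0001
```

Emit:
jog_arm(
  rows=[
    [-0.002,0,0,0,1],
    [-0.002,0,0,0,1],
    [-0.002,0,0,0,1],
  ],
)

```text
t: 14.9
position: [0.5727, 0.0387, 0.0794]
eef_rot: [[-0.999, 0.035, -0.03], [0.03, 0.001, -1.0], [-0.035, -0.999, -0.002]]
ft_force: [-3.8, -0.5, 2.8]
gripper_width: 0.0004
```

Emit:
jog_arm(
  rows=[
    [-0.002,0,0,0,1],
  ],
)

```text
t: 15.02
position: [0.5749, 0.0385, 0.0795]
eef_rot: [[-0.999, 0.035, -0.03], [0.03, 0.001, -1.0], [-0.035, -0.999, -0.002]]
ft_force: [-3.5, -0.9, 0.5]
gripper_width: -0.0003
```

```bash
python3 -c "
from h import *
rep((43,-115,-28.5));edge()"
```

```text
t 15.025 tcp well mm [ 51.0854 108.803  -30.5028] f well [-3.4543 -0.9585  0.4853] toolx ang err -0.008587582134047908
tool shift [ 0.0061 -0.0026  0.2239]
n 75 face x at L/R [60.8208 57.2611] std 0.12754794032739972
```

Emit:
jog_arm(
  rows=[
    [0.011,0,0,-0.007,1],
    [0,0,0.055,0,1],
    [0,0,0.055,0,1],
    [0,0,0.055,0,1],
    [0,0,0.054,0,1],
    [0,0.001,0,0,1],
  ],
)

```text
t: 15.82
position: [0.5643, -0.1859, 0.0822]
eef_rot: [[-0.998, 0.055, -0.017], [0.017, -0.003, -1.0], [-0.055, -0.998, 0.003]]
ft_force: [-0.5, 0.4, -0.3]
gripper_width: 0.0004
```

```bash
python3 -c "
from h import *
rep((42,-115,-28.5));edge()"
```

```text
t 15.825 tcp well mm [  45.224  -115.7883  -27.773 ] f well [-0.4772  0.3602 -0.2927] toolx ang err 0.003973695341392712
tool shift [ 0.0033  0.0005 -0.0008]
n 71 face x at L/R [60.8434 57.5018] std 0.14025104044174777
```

Emit:
jog_arm(
  rows=[
    [-0.002,0.001,0,0.004,1],
    [-0.002,0,0,0,1],
    [-0.002,0,0,0,1],
    [-0.002,0,0,0,1],
  ],
)

```text
t: 16.38
position: [0.5707, -0.1802, 0.0802]
eef_rot: [[-0.999, 0.049, -0.014], [0.014, -0.001, -1.0], [-0.049, -0.999, 0.001]]
ft_force: [-3.2, -0.4, 0.0]
gripper_width: 0.0001
```

Emit:
jog_arm(
  rows=[
    [-0.002,0,0,0,1],
    [-0.002,0,0,0,1],
  ],
)

```text
t: 16.62
position: [0.5743, -0.1795, 0.08]
eef_rot: [[-0.999, 0.048, -0.014], [0.014, -0.001, -1.0], [-0.048, -0.999, 0.0]]
ft_force: [-3.8, 0.7, 1.2]
gripper_width: -0.0001
```

```bash
python3 -c "
from h import *
rep((52,115,-28.5));edge()"
```

```text
t 16.625 tcp well mm [  55.1075 -109.1988  -29.9785] f well [-3.8316  0.6538  1.1706] toolx ang err 0.007453182710738545
tool shift [ 0.0014 -0.0016 -0.2242]
n 75 face x at L/R [62.7765 64.1554] std 0.15117622375401
```

Emit:
jog_arm(
  rows=[
    [-0.002,0,0,0,1],
    [-0.002,0,0,0,1],
  ],
)

```text
t: 16.92
position: [0.5785, -0.1794, 0.08]
eef_rot: [[-0.999, 0.047, -0.014], [0.014, -0.0, -1.0], [-0.047, -0.999, -0.0]]
ft_force: [-8.4, -0.8, 1.1]
gripper_width: 0.0001
```

Emit:
jog_arm(
  rows=[
    [0.011,0,0,0.006,1],
    [0,0,-0.055,0,1],
    [0,0,-0.055,0,1],
    [0,0,-0.055,0,1],
    [0,0,-0.054,0,1],
    [0,0.002,0,0,1],
  ],
)

```text
t: 17.68
position: [0.5775, 0.0441, 0.0816]
eef_rot: [[-0.997, 0.067, -0.026], [0.026, -0.0, -1.0], [-0.067, -0.998, -0.001]]
ft_force: [0.2, 0.0, -0.3]
gripper_width: -0.0001
```

```bash
python3 -c "
from h import *
rep((48,115,-28.5));edge()"
```

```text
t 17.675 tcp well mm [ 53.6201 114.4471 -28.397 ] f well [ 0.2154  0.0311 -0.2953] toolx ang err -0.005056298669182863
tool shift [ 0.0056 -0.0003 -0.0005]
n 72 face x at L/R [63.7704 68.3562] std 0.13077471630298568
```

Emit:
jog_arm(
  rows=[
    [-0.002,0.001,0,-0.003,1],
    [-0.002,0,0,0,1],
    [-0.002,0,0,0,1],
  ],
)

```text
t: 18.1
position: [0.5816, 0.0396, 0.0795]
eef_rot: [[-0.998, 0.062, -0.028], [0.028, -0.001, -1.0], [-0.062, -0.998, -0.001]]
ft_force: [-3.2, 0.8, 0.6]
gripper_width: -0.0001
```

Emit:
jog_arm(
  rows=[
    [-0.002,0,0,0,1],
    [-0.0015,0,0,0,1],
  ],
)

```text
t: 18.35
position: [0.5841, 0.0385, 0.079]
eef_rot: [[-0.998, 0.058, -0.03], [0.03, -0.001, -1.0], [-0.058, -0.998, -0.001]]
ft_force: [-7.6, 0.9, 2.5]
gripper_width: 0.0
```

Emit:
jog_arm(
  rows=[
    [-0.0015,0,0,0,1],
  ],
)

```text
t: 18.48
position: [0.5839, 0.0383, 0.0784]
eef_rot: [[-0.998, 0.053, -0.031], [0.031, -0.001, -1.0], [-0.053, -0.999, -0.001]]
ft_force: [-8.9, 0.3, 3.4]
gripper_width: 0.0001
```

```bash
python3 -c "
from h import *
rep((52,115,-28.5));edge()"
```

```text
t 18.475 tcp well mm [ 60.1178 108.7741 -31.6021] f well [-8.9374  0.1024  3.4178] toolx ang err -0.009674573253379996
tool shift [ 0.008  -0.0035 -0.0062]Traceback (most recent call last):
  File "<string>", line 3, in <module>
    rep((52,115,-28.5));edge()
                        ~~~~^^
  File "h.py", line 52, in edge
    k=np.polyfit(P[:,0],P[:,1],1); r=P[:,1]-np.polyval(k,P[:,0]); P=P[np.abs(r)<max(.4,1.5*r.std())]
                 ~^^^^^
IndexError: too many indices for array: array is 1-dimensional, but 2 were indexed
```

Emit:
jog_arm(
  rows=[
    [-0.002,-0.001,0,0,1],
    [-0.002,-0.0005,0,0,1],
  ],
)

```text
t: 18.77
position: [0.5835, 0.0382, 0.078]
eef_rot: [[-0.999, 0.042, -0.031], [0.031, -0.0, -1.0], [-0.042, -0.999, -0.001]]
ft_force: [-9.3, 0.9, 2.5]
gripper_width: 0.0002
```

Emit:
jog_arm(
  rows=[
    [-0.0025,-0.0005,0,0,1],
    [-0.0025,-0.0005,0,0,1],
  ],
)

```text
t: 19.02
position: [0.583, 0.0379, 0.077]
eef_rot: [[-0.999, 0.027, -0.031], [0.031, 0.0, -1.0], [-0.027, -1.0, -0.001]]
ft_force: [-11.4, 0.2, 2.4]
gripper_width: 0.0001
```

Emit:
jog_arm(
  rows=[
    [-0.0025,-0.0005,0,0,1],
    [-0.0025,-0.0005,0,0,1],
    [-0.0025,-0.0005,0,0,1],
    [-0.0025,-0.0005,0,0,1],
  ],
)

```text
t: 19.52
position: [0.5817, 0.0376, 0.0746]
eef_rot: [[-1.0, -0.003, -0.031], [0.031, 0.001, -1.0], [0.003, -1.0, -0.0]]
ft_force: [-10.8, 1.1, 3.1]
gripper_width: 0.0002
```

Run:
```python
from h import *
rep((50,-115,-28.5))
c=cam('wrist'); np.savez('w4.npz',**c); cv2.imwrite('pics/w4.png',c['pixels'][:,:,::-1])
```

```text
t 19.525 tcp well mm [ 57.9804 108.0634 -35.3791] f well [-10.8258   0.8613   3.0555] toolx ang err -0.00984888204889479
tool shift [ 0.0058 -0.007   0.2231]
```

View pics/w4.png

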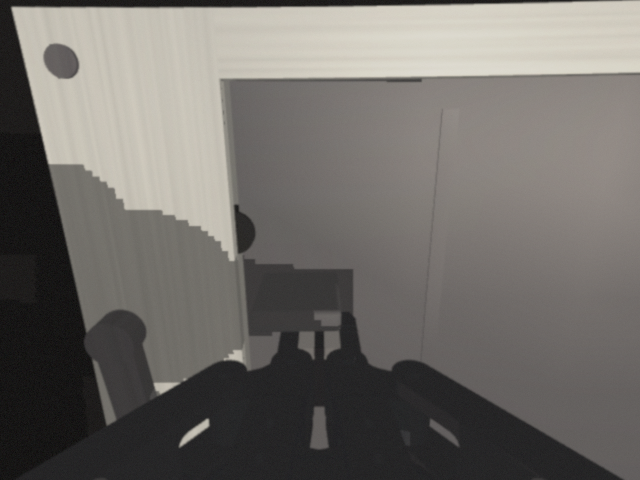

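The cover is shut against the far wall along the whole visible edge (row ~77). The left tab's top face is at rows ~309–331. I'll measure the left tab, then check and press the right one.

Run:
```python
from h import *
c=dict(np.load('w4.npz'))
for q in[(265,331),(265,310),(340,270)]: print(q,W(pt(c,*q,.132))*1e3,W(pt(c,*q))*1e3)
for q in[(300,74),(500,71),(236,90),(62,60)]: print(q,W(pt(c,*q,.11))*1e3,W(pt(c,*q))*1e3)
```

```text
(265, 331) [ 68.4242 126.7916  22.    ] [ 69.1468 126.5974  23.1948]
(265, 310) [ 76.3106 126.3834  22.    ] [ 76.6726 126.2761  22.6745]
(340, 270) [ 90.3324 101.7208  22.    ] [ 77.2629 100.024   -9.4479]
(300, 74) [149.788  114.0028   0.    ] [149.7911 114.0044  -0.0382]
(500, 71) [149.8317  49.7112   0.    ] [149.8737  49.4962  -0.5085]
(236, 90) [145.1471 135.0579   0.    ] [145.678  137.2061 -10.9263]
(62, 60) [154.1384 189.3954   0.    ] [154.0544 188.9592   0.7382]
```

Emit:
jog_arm(
  rows=[
    [0.012,-0.003,0,-0.007,1],
    [0,-0.002,0.055,0,1],
    [0,0,0.055,0,1],
    [0,0,0.055,0,1],
    [0,0,0.055,0,1],
    [0,0,0,0,1],
  ],
)

```text
t: 20.32
position: [0.5708, -0.1906, 0.0855]
eef_rot: [[-1.0, 0.019, -0.02], [0.02, -0.007, -1.0], [-0.019, -1.0, 0.007]]
ft_force: [0.5, 0.5, -0.6]
gripper_width: 0.0
```

Run:
```python
from h import *
rep((50,-115,-28.5))
c=cam('wrist'); np.savez('w5.npz',**c); cv2.imwrite('pics/w5.png',c['pixels'][:,:,::-1])
```

```text
t 20.325 tcp well mm [  51.8408 -120.2929  -24.4981] f well [ 0.485   0.5544 -0.5864] toolx ang err 0.0007065818885629745
tool shift [ 0.0019  0.0039 -0.0053]
```

View pics/w5.png

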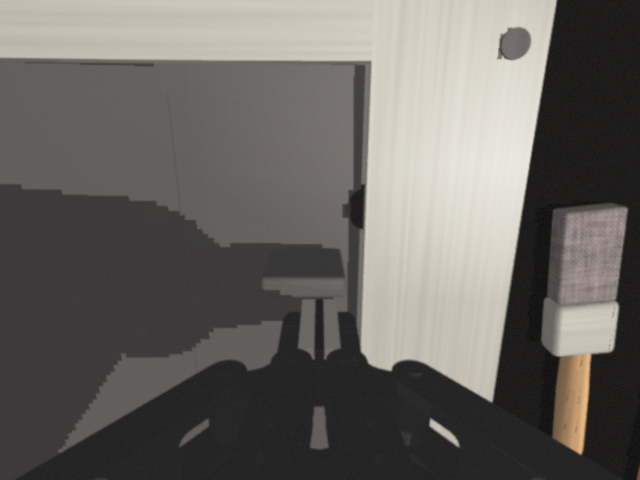

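The right tab's top face is at rows ~278–296, columns 263–344. I'll press it home as well.

Run:
```python
from h import *
c=dict(np.load('w5.npz'))
for q in[(285,296),(300,278)]: print(q,W(pt(c,*q,.132))*1e3,W(pt(c,*q))*1e3)
```

```text
(285, 296) [  68.5754 -107.1177   22.    ] [  68.9409 -107.1859   22.7816]
(300, 278) [  75.4985 -112.5716   22.    ] [  76.3046 -112.6588   23.9489]
```

Emit:
jog_arm(
  rows=[
    [-0.002,0.0035,-0.004,0,1],
    [-0.002,0,0,0,1],
    [-0.002,0,0,0,1],
  ],
)

```text
t: 20.75
position: [0.5778, -0.182, 0.0821]
eef_rot: [[-1.0, 0.02, -0.015], [0.015, -0.006, -1.0], [-0.02, -1.0, 0.006]]
ft_force: [-2.2, -1.8, 1.6]
gripper_width: 0.0001
```

Emit:
jog_arm(
  rows=[
    [-0.002,0,0,0,1],
    [-0.002,0,0,0,1],
  ],
)

```text
t: 21.0
position: [0.5774, -0.1805, 0.0803]
eef_rot: [[-1.0, 0.007, -0.012], [0.012, -0.005, -1.0], [-0.007, -1.0, 0.005]]
ft_force: [-7.0, -0.4, 1.6]
gripper_width: -0.0002
```

```bash
python3 -c "
from h import *
rep()"
```

```text
t 21.0 tcp well mm [  58.2396 -110.0588  -29.6619] f well [-6.9978 -0.4979  1.6331] toolx ang err 0.008729930422135587
```

Emit:
jog_arm(
  rows=[
    [-0.003,-0.001,0,0,1],
    [-0.003,-0.001,0,0,1],
  ],
)

```text
t: 21.25
position: [0.5767, -0.1795, 0.0796]
eef_rot: [[-1.0, -0.011, -0.01], [0.01, -0.004, -1.0], [0.011, -1.0, 0.004]]
ft_force: [-10.7, -1.3, 2.5]
gripper_width: -0.0004
```

Emit:
jog_arm(
  rows=[
    [-0.003,-0.001,0,0,1],
    [-0.003,-0.001,0,0,1],
    [-0.003,-0.001,0,0,1],
    [-0.003,-0.001,0,0,1],
  ],
)

```text
t: 21.75
position: [0.5747, -0.1779, 0.0782]
eef_rot: [[-0.999, -0.048, -0.007], [0.007, -0.002, -1.0], [0.048, -0.999, 0.002]]
ft_force: [-11.1, -1.4, 3.3]
gripper_width: 0.0002
```

Emit:
jog_arm(
  rows=[
    [-0.003,-0.001,0,0,1],
    [-0.003,-0.001,0,0,1],
    [-0.003,-0.001,0,0,1],
    [-0.003,-0.001,0,0,1],
  ],
)

```text
t: 22.25
position: [0.5726, -0.1768, 0.0773]
eef_rot: [[-0.996, -0.085, -0.003], [0.003, -0.001, -1.0], [0.085, -0.996, 0.001]]
ft_force: [-12.0, -1.3, 4.1]
gripper_width: 0.0001
```

```bash
python3 -c "
from h import *
rep()"
```

```text
t 22.25 tcp well mm [  53.3963 -106.4963  -32.7073] f well [-11.9912  -1.598    4.1145] toolx ang err 0.017575626377524987
```

The right tab was home and took 11–12 N for over a second. Next I'll retract, go up, and cross to the catch pin.

Emit:
jog_arm(
  rows=[
    [0.015,0,0,0.008,1],
    [0.005,-0.03,0,0.008,1],
    [0.005,-0.03,-0.03,0,1],
    [0.005,0,-0.06,0,1],
    [0.005,0,-0.06,0,1],
    [0.005,0,-0.06,0,1],
    [0.005,0,-0.06,0,1],
    [0,0,0,0,1],
  ],
)

```text
t: 23.25
position: [0.5367, 0.104, 0.1442]
eef_rot: [[-0.997, -0.073, -0.021], [0.021, 0.003, -1.0], [0.073, -0.997, -0.001]]
ft_force: [0.1, -0.4, -0.0]
gripper_width: -0.0
```

Run:
```python
from h import *
rep((-8,204,25))
c=cam('wrist'); np.savez('w6.npz',**c); cv2.imwrite('pics/w6.png',c['pixels'][:,:,::-1])
```

```text
t 23.25 tcp well mm [ 11.5337 173.5088  34.1669] f well [ 0.1139 -0.359  -0.0368] toolx ang err 0.0003213398292855503
tool shift [ 0.0188  0.0106 -0.0305]
```

View pics/w6.png

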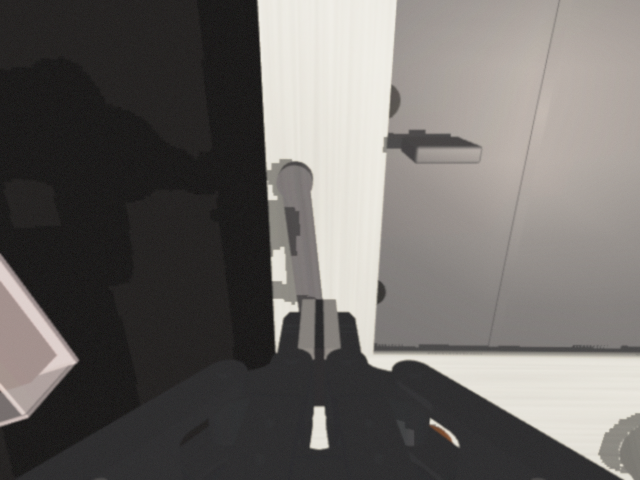

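The left tab's top face is at rows 147–163. The pin is hidden beneath the fingers, so I'll go to its left side and then down.

Run:
```python
from h import *
c=dict(np.load('w6.npz'))
for q in[(450,162),(430,148)]: print(q,W(pt(c,*q,.132))*1e3,W(pt(c,*q))*1e3)
```

```text
(450, 162) [ 69.2558 114.6248  22.    ] [ 69.8464 115.6346  25.0432]
(430, 148) [ 75.5372 124.3842  22.    ] [ 75.6372 124.5585  22.6288]
```

Emit:
jog_arm(
  rows=[
    [0.01,0,-0.015,0,1],
    [0.009,0,-0.014,0,1],
    [0,0,0,0,1],
    [0,0.022,0,0,1],
    [0,0.02,0,0,1],
    [0,0,0,0,1],
  ],
)

```text
t: 24.05
position: [0.5148, 0.1303, 0.1027]
eef_rot: [[-0.997, -0.071, -0.028], [0.028, 0.002, -1.0], [0.071, -0.997, -0.0]]
ft_force: [0.6, 0.5, 0.3]
gripper_width: 0.0001
```

```bash
cat >> h.py <<'E'
def tp(goal):
    s=bot.state(); E=np.array(s['eef_rot']); p=np.array(s['position'])-E[:,1]*.0337; w=W(p); f=np.array(s['ft_force'])
    d=np.array(goal)/1e3-w; print('t',s['t'],'TIP',w*1e3,'f',f,'toolshift',E.T@np.r_[Rw@d[:2],d[2]],'ang',np.arctan2(-E[1,0],-E[0,0])-YAW)
E
python3 - <<'E'
from h import *
tp((-10,204,22))
c=cam('wrist'); np.savez('w7.npz',**c); cv2.imwrite('pics/w7.png',c['pixels'][:,:,::-1])
E
```

```text
t 24.05 TIP [ -8.5207 199.2462  26.3237] f [0.5775 0.5142 0.3036] toolshift [ 0.0012  0.0044 -0.0047] ang -0.007162482262140019
```

View pics/w7.png

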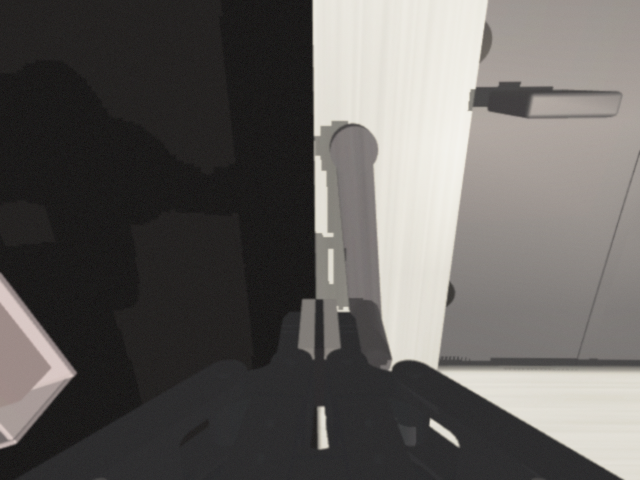

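The left tab is still home (69–70 mm) and the fingers are to the left of the pin. I'll push the pin right (−y), in small steps.

Emit:
jog_arm(
  rows=[
    [0,0.003,0.004,0,1],
    [0,0,0.004,0,1],
    [0,0,0.004,0,1],
    [0,0,0.004,0,1],
  ],
)

```text
t: 24.6
position: [0.517, 0.1142, 0.1029]
eef_rot: [[-0.997, -0.065, -0.029], [0.028, 0.005, -1.0], [0.065, -0.998, -0.003]]
ft_force: [1.1, 1.1, -1.1]
gripper_width: 0.0001
```

Emit:
jog_arm(
  rows=[
    [-0.001,0,0.004,0,1],
    [-0.001,0,0.004,0,1],
    [-0.001,0,0.004,0,1],
  ],
)

```text
t: 24.98
position: [0.5206, 0.1016, 0.1032]
eef_rot: [[-0.998, -0.063, -0.029], [0.028, 0.006, -1.0], [0.063, -0.998, -0.004]]
ft_force: [1.2, 2.7, 1.0]
gripper_width: -0.0001
```

```bash
python3 -c "
from h import *
tp((-2,160,22))"
```

```text
t 24.975 TIP [ -2.4157 170.5958  26.8037] f [1.2169 2.7048 0.9989] toolshift [-0.0008  0.0047  0.0106] ang -0.007511027923960498
```

Emit:
jog_arm(
  rows=[
    [-0.001,0.002,0.004,0,1],
    [-0.0015,0,0.004,0,1],
    [-0.0015,0,0.004,0,1],
    [-0.0015,0,0.004,0,1],
  ],
)

```text
t: 25.48
position: [0.5278, 0.0859, 0.1016]
eef_rot: [[-0.998, -0.057, -0.029], [0.028, 0.009, -1.0], [0.058, -0.998, -0.008]]
ft_force: [5.6, 6.1, -1.8]
gripper_width: -0.0003
```

Run:
```python
from h import *
tp((-22,158,22))
c=cam('wrist')
# pin/arm: points 8..50 mm above deck near the catch
v,u=np.mgrid[0:480:2,0:640:2]; P=[]
for a,b in zip(u.ravel(),v.ravel()):
    if c['depth'][b,a]>0:
        p=W(pt(c,a,b))*1e3
        if 6<p[2]<15 and 60<p[1]<200 and -20<p[0]<75: P.append(p)
P=np.array(P); print(len(P),P.min(0),P.max(0)); d=P[:,:2]-[58,185]; r=np.hypot(*d.T); m=(r>20)&(r<60); print('theta',np.median(np.arctan2(-d[m,1],-d[m,0])),m.sum())
```

```text
t 25.475 TIP [  4.9687 154.9659  25.2244] f [ 5.6254  6.0842 -1.7829] toolshift [ 0.0268  0.0048 -0.0028] ang -0.007396370308016913
1719 [  4.334  127.4212   6.0267] [ 74.7229 195.3565  14.9977]
theta 0.7694094339836324 830
```

Catch at 0.77 rad. I'll move around behind the pin to push in +x.

Emit:
jog_arm(
  rows=[
    [0,0.002,-0.006,0,1],
    [0.015,0,0,0,1],
    [0.014,0,0,-0.005,1],
    [0,0,0.012,0,1],
    [0,0,0.012,0,1],
    [0,0,0,0,1],
  ],
)

```text
t: 26.28
position: [0.494, 0.0649, 0.1002]
eef_rot: [[-0.998, -0.062, -0.024], [0.023, 0.005, -1.0], [0.062, -0.998, -0.003]]
ft_force: [-0.2, -0.2, 0.3]
gripper_width: -0.0001
```

```bash
python3 -c "
from h import *
tp((-9,136,22))"
```

```text
t 26.275 TIP [-28.2016 133.394   23.8341] f [-0.2493 -0.1744  0.3266] toolshift [-0.0193  0.0006 -0.0026] ang -0.002300488921265255
```

Emit:
jog_arm(
  rows=[
    [-0.008,0,-0.002,0,1],
    [-0.007,0,0,0,1],
    [-0.004,0,0.001,0,1],
    [-0.004,0,0.003,0,1],
    [-0.004,0,0.003,0,1],
    [-0.004,0,0.002,0,1],
  ],
)

```text
t: 27.02
position: [0.5259, 0.056, 0.0978]
eef_rot: [[-0.997, -0.067, -0.023], [0.023, 0.003, -1.0], [0.067, -0.998, -0.002]]
ft_force: [-3.6, -2.2, 2.0]
gripper_width: -0.0002
```

```bash
python3 -c "
from h import *
tp((22,118,22))"
```

```text
t 27.025 TIP [  4.0254 125.2305  21.4731] f [-3.6413 -2.1886  2.0364] toolshift [-0.0179 -0.0017  0.0072] ang -0.002169838639915111
```

Emit:
jog_arm(
  rows=[
    [-0.004,-0.001,0.002,0,1],
    [-0.004,0,0.0015,0,1],
    [-0.004,0,0.0015,0,1],
    [-0.004,0,0.0015,0,1],
  ],
)

```text
t: 27.52
position: [0.5429, 0.0486, 0.0974]
eef_rot: [[-0.997, -0.067, -0.024], [0.023, 0.003, -1.0], [0.067, -0.998, -0.002]]
ft_force: [-1.1, -1.4, 1.2]
gripper_width: 0.0
```

Emit:
jog_arm(
  rows=[
    [-0.004,0,0.001,0,1],
    [-0.003,0,0.0005,0,1],
    [-0.003,0,0,0,1],
  ],
)

```text
t: 27.9
position: [0.554, 0.0467, 0.0969]
eef_rot: [[-0.998, -0.066, -0.024], [0.023, 0.004, -1.0], [0.066, -0.998, -0.002]]
ft_force: [-1.6, -0.8, 0.6]
gripper_width: -0.0002
```

```bash
python3 -c "
from h import *
tp((41,114,22))"
```

```text
t 27.9 TIP [ 32.2882 116.5157  20.4876] f [-1.5902 -0.7818  0.5906] toolshift [-0.0086 -0.0021  0.0025] ang -0.0025286604320409536
```

Emit:
jog_arm(
  rows=[
    [-0.003,0,0.001,0,1],
    [-0.003,0,0.0005,0,1],
  ],
)

```text
t: 28.15
position: [0.5606, 0.0457, 0.0966]
eef_rot: [[-0.998, -0.065, -0.024], [0.023, 0.005, -1.0], [0.065, -0.998, -0.003]]
ft_force: [-4.3, 0.3, 2.0]
gripper_width: 0.0001
```

Emit:
jog_arm(
  rows=[
    [-0.002,0,0,0,1],
    [-0.002,0,0,0,1],
  ],
)

```text
t: 28.4
position: [0.5602, 0.0457, 0.0966]
eef_rot: [[-0.997, -0.078, -0.023], [0.023, 0.005, -1.0], [0.078, -0.997, -0.003]]
ft_force: [-12.3, 0.0, 7.7]
gripper_width: 0.0
```

Emit:
jog_arm(
  rows=[
    [-0.0015,0,0,0,1],
    [-0.0015,0,0,0,1],
  ],
)

```text
t: 28.65
position: [0.5595, 0.0457, 0.0968]
eef_rot: [[-0.996, -0.088, -0.023], [0.022, 0.004, -1.0], [0.088, -0.996, -0.002]]
ft_force: [-8.4, -0.3, 5.7]
gripper_width: 0.0001
```

```bash
python3 -c "
from h import *
tp((41,114,22))"
```

```text
t 28.65 TIP [ 38.5492 115.5442  20.4037] f [-8.3613 -0.3167  5.7281] toolshift [-0.0023 -0.0018  0.0015] ang -0.0014294396695301616
```

The pin has reached a hard stop. I'll back off, rise, and measure the catch angle and tabs from above.

Emit:
jog_arm(
  rows=[
    [0.012,0,0,0,1],
    [0.02,-0.01,0,0,1],
    [0.02,-0.045,0,0,1],
    [0.02,-0.05,0,0,1],
    [0,-0.04,0,0,1],
    [0,0,0,0,1],
  ],
)

```text
t: 29.4
position: [0.4978, 0.0471, 0.2511]
eef_rot: [[-0.996, -0.082, -0.022], [0.022, 0.005, -1.0], [0.082, -0.997, -0.003]]
ft_force: [-0.7, 1.0, -0.9]
gripper_width: -0.0004
```

Run:
```python
from h import *
tp((0,0,100))
for n in('wrist','top'):
    c=cam(n); v,u=np.mgrid[0:480,0:640]; P=[]; T=[]
    if n=='top': m=(u>260)&(u<460)&(v>150)&(v<320)
    else: m=(u%2==0)&(v%2==0)&(v<290)
    for a,b in zip(u[m],v[m]):
        if c['depth'][b,a]>0:
            p=W(pt(c,a,b))*1e3
            if 6<p[2]<16 and 90<p[1]<200 and -20<p[0]<67: P.append(p)
            if 20<p[2]<26 and 60<p[0]<90 and abs(p[1])<135: T.append(p)
    for N,Q in(('catch',P),('tabs',T)):
        Q=np.array(Q)
        if len(Q)<4: print(n,N,len(Q)); continue
        if N=='catch':
            d=Q[:,:2]-[58,185]; r=np.hypot(*d.T); k=(r>20)&(r<66); print(n,N,'theta',np.median(np.arctan2(-d[k,1],-d[k,0])),k.sum())
        else:
            for s in(1,-1):
                q=Q[Q[:,1]*s>0]
                if len(q): print(n,'tab',s,len(q),'near x',np.percentile(q[:,0],[3,97]),'y',np.median(q[:,1]))
    if n=='wrist':
        pass
```

```text
t 29.4 TIP [-23.3743 115.6266 174.6958] f [-0.6608  0.9643 -0.9234] toolshift [-0.0296  0.0722  0.1158] ang -0.0010924414905574276
wrist catch theta 1.546345460072207 334
wrist tab 1 152 near x [69.6409 76.8579] y 116.59381442637894
top catch 0
top tab -1 31 near x [69.3837 76.1226] y -114.56972584409115
```

```bash
python3 -c "
from h import *
print(bot.hand_in())"
```

```text
the job is handed in; nothing more can be done
None
```

The cover is home and the catch is latched behind the left tab. I handed the job in at about 29.4 s of the 72 s allowed; the hand-in gives no verdict.

- **Closing the cover:** I pushed the left and right tabs in turn with shut fingers. The force was mostly 3–7 N and never read above 12 N on the cover. One end was never more than about 7 mm ahead of the other.
- **Seating:** Once home, I pressed the left tab at 9–11 N, then the right tab at 11–12 N for about 1 s.
- **Catch:** I swung it by its pin to its stop, first pushing right and then forward from behind. Then I backed off and rose clear.

**Last checks:**
- The tabs' near faces measured x = 69.6 mm (left) and 69.4 mm (right), against 70 mm for home.
- The catch measured 1.55 rad of 1.57.
- The fingertips were about 175 mm above the deck, reading only sensor noise.
- I did not re-measure the jar, ring, tub, bowl and brush at the end. No contact with any of them was felt.

**What disagreed:** Both cameras showed the fingertips about 34 mm short of the reported TCP, so my first approach passed over the left tab without touching it. I corrected for that offset from then on. The tool also tilted by up to about 5 degrees during the pushes, with no visible effect on the result.

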